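# Tip the domino box down and push it home

### The job

Put the domino box away by pushing only: tip the standing box over towards the gallery so that it lies flat on its back with the white domino lid facing up, then push it along the sideboard, head end first, between the gallery's rails until it is fully home against the end stop. Never pinch, lift or carry it, leave the bottle, tumblers, jigger, coaster and muddler where they are, and finish clear of everything.

Things in the scene. Friction and masses are not known exactly. Their poses are not given: they have to be found in the camera images.
- domino_box: mahogany domino box, 46 x 66 x 160 mm (its x, y, z), about 0.45 kg, standing on a small end. Origin: centre of that foot end; z runs along its length to the head end. The -x face is the lid, inlaid with a white double-six domino; the +x face is the green-felted back, which at the start looks towards the gallery. Its top pushed some 45 mm, it falls over by itself
- box_head (a point): centre of the box's head end, 160 mm along z from its origin; it must end against the stop
- box_center (a point): centre of the box, 80 mm along z from its origin. At the start the box faces the gallery to within about 6 degrees, 30 to 34 cm from the stop and within 12 mm of the gallery's centre line
- gallery: fixed three-sided gallery of mahogany rails, brass on top, 31 mm high, no floor step. Origin: on the sideboard, middle of the end stop's inner face. x points from the mouth to the stop, y across. Side rails 86 mm apart reach back to x = -70 mm, then flared guides widen to about 160 mm at x = -117 mm. The box is longer: when home its foot end is at x = -160 mm
- rum_bottle: empty green glass rum bottle, 76 mm across, 272 mm tall; origin: centre of its underside; leave it alone
- tumbler_a: clear glass tumbler, 78 mm across the rim, 90 mm tall; origin: centre of its underside; leave it alone
- tumbler_b: second clear glass tumbler, the same; leave it alone
- jigger: stainless steel double-cone jigger, 42 mm across, 78 mm tall; origin: centre of its underside; leave it alone
- coaster: round white ceramic coaster, 100 mm across, 8 mm thick; origin: centre of its underside; leave it alone
- muddler: bamboo muddler lying flat, 200 x 22 x 22 mm, long along its x; origin: centre of its underside; leave it alone

How it is judged:
By the outcome, as a careful person would: the job done as asked, in the order asked, and still so for the second after the job is handed in, with the robot touching nothing.
It also fails if it takes over 43 s, if anything falls off the work surface, if the arm or the gripper's body presses on something with over 40 N, if the wrist force passes 120 N, or if a joint passes its speed limit or range.

### The arm

A 6-joint arm with a two-finger parallel gripper is mounted at the origin on the work surface. World frame = base frame: x ahead of the robot, y to its left, z up, the work surface at z = 0. Lengths are in m, angles in rad, forces in N, time in s.
With the tool pointing down it reaches from about 0.25 to 0.725 m from the base axis. Payload 9.7 kg.
Tool frame: the origin (TCP) lies midway between the tips of the shut fingers; the grasp point (between the pads) lies 19 mm behind it; z points along the fingers, y is the line along which they close (so a half turn about z gives the same grasp; the last joint's range is limited). The gripper opens to 85 mm and grips with 20 to 120 N. Pads are 22 mm wide; open, the fingers measure 114 mm over their backs; the gripper's body (76 mm by 85 mm) begins 54 mm behind the grasp point. The pads swing forward as they close: fully open they stand 13 mm farther back than shut.
Start: joints at [-1.328, 0.087, 0.176, 1.66, 0, 1.571], TCP at [0.132, -0.534, 0.231] pointing down, gripper open.
Joint ranges: [-3.13, 3.13], [-0.85, 1.81], [-1.15, 1.24], [-2.2, 2.28], [-1.44, 1.52], [-3.14, 3.14]. Speed limits (rad/s): [2.22, 2.22, 2.57, 3.14, 3.14, 3.14].

### API

Orientations are given as a unit quaternion [x, y, z, w].
In Python, from bench import * gives the robot as it stands.
- The arm moves only by the shell command python3 -m crank 'ROWS'. ROWS is JSON, a list of rows, each an object of numbers: "gripper": the finger opening in cm, from 0 to 8.54; "dx", "dy", "dz": the shift along the tool's x, y, z in cm; "ax", "ay", "az": the turn, a rotation vector about the tool's x, y, z in degrees. In form: [{"gripper": .., "dx": .., "dy": .., "dz": .., "ax": .., "ay": .., "az": ..}, ...]. A call has 1 to 12 rows; each row is the pose to reach, as a shift and turn from the pose commanded when the call began, along the tool's axes at that moment; what a row does not reach only later rows make up. A row lasts 1/10 s, in which the tool goes at most 50 mm and 8.59 degrees, less where a joint would pass 70% of its speed; a pose out of reach is approached as far as the arm can. A call with a gripper value outside its range is refused whole. The fingers move at their own pace and stop on an object; the grip force is fixed at half the most. Time passes only in rows, so rows that repeat a pose let the fingers close. It gives the time, the measured TCP pose, the force, the opening and the grip force at its end, in the units of the state.
- state(): the state, without advancing time (a new reading comes with each control period).
- camera(name): name is "scene" or "top"; returns the picture (420x560x3 uint8, blue, green, red); there is no depth.
- camera_model(name): a dict with "fx", "fy", "cx", "cy" (pixels), "rvec" (rotation vector, rad) and "tvec" (3), from world to camera coordinates, as OpenCV has them. Camera axes: x right, y down, z forward; pixel columns grow to the right and rows downward; lengths in m; the calibration is good to about 2 mm. A picture is of the moment at which its call begins. camera_model takes no time and is no camera call.
- hand_in(): hands the job in; it is judged then, once.
Trained networks look in the newest picture that a camera, given by its name, has taken for a name from the list of things; names that differ only in an ending like _2 or _b are one class to them, and where a whole thing is asked for, a point or a joint stands for the part that bears it (a point fixed in the world has none). Each returns a list of dicts, best first, with "p" (0 to 1); they miss things now and then, are a little off and sometimes report something else, mostly with a low value. They report only what shows in the picture. A call takes as long as a camera call.
- trace(camera, thing): "mask" (420x560 bool, what is visible of it) and "uv" ([column, row] in pixels, amid what is visible of it).
The state is a dict: "time_s": time; "joint_pos": joint angles; "qd": joint speeds; "tau": joint torques, N m; "position": TCP position; "ee_rot": TCP orientation; "wrist_force": force on the tool from outside, world axes, zero at the start; "moment": the same for the moment, N m; "finger_gap": finger opening in m; "gripper_force": force on a finger pad.
Only numpy, scipy, OpenCV 4.12 (cv2) and the standard library are available. Lean on these libraries where they do the work, as an engineer would, in place of code of your own. Each camera call takes 0.05 s, during which the arm holds its last target. There are 200 camera calls.

## Working session

There is one attempt and no reset: what is moved stays moved. The work goes in short steps, Python scripts to look and compute and a shell command to move; the robot and the scene stay as the last step left them, time stands still between calls to the robot, and variables do not carry over. Pictures are saved under pics/ and viewed, at most 10 in all, crops included, and the job is handed in when it is done.

```bash
mkdir -p pics; ls; python3 - <<'E'
from bench import *
import cv2, numpy as np
for n in("scene","top"):
    cv2.imwrite(f"pics/{n}0.png",camera(n)); m=camera_model(n); print(n,m)
    for t in("domino_box","gallery"):
        for r in trace(n,t)[:2]: print(t,r["p"],r["uv"],r["mask"].sum())
s=state();print(s["time_s"],s["position"],s["ee_rot"],s["finger_gap"])
E
```

```text
pics
scene {'fx': 507.0098045711859, 'fy': 507.0098045711859, 'cx': 277.69633835349265, 'cy': 205.17604086429617, 'rvec': array([ 2.47522862,  0.57074491, -0.17026105]), 'tvec': array([-0.57985396, -0.06857961,  1.24114629])}
domino_box 0.7 [166.6, 307.1] 2220
gallery 0.83 [250.8, 219.9] 2371
top {'fx': 472.4040868003878, 'fy': 472.4040868003878, 'cx': 281.4847422097991, 'cy': 210.47161323737015, 'rvec': array([ 2.02042512, -2.1921595 ,  0.2526027 ]), 'tvec': array([0.11524073, 0.59231239, 1.12231125])}
domino_box 0.79 [389.2, 240.3] 970
domino_box 0.27 [251.6, 301.2] 1201
gallery 0.82 [271.3, 241.8] 1711
0.3 [ 0.13221783 -0.53379129  0.23103424] [ 9.92639690e-01  1.21104869e-01 -3.09896984e-05 -2.34370930e-04] 0.08553010024819152
```

View pics/top0.png

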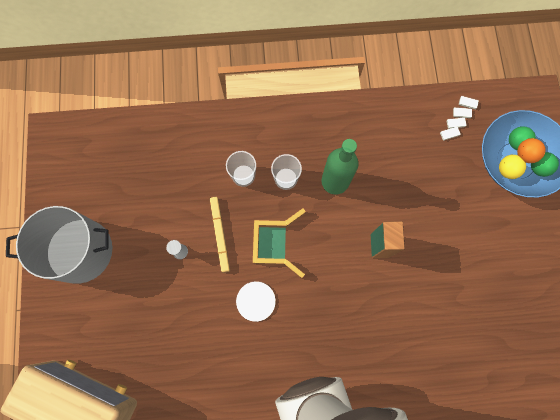

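View pics/scene0.png

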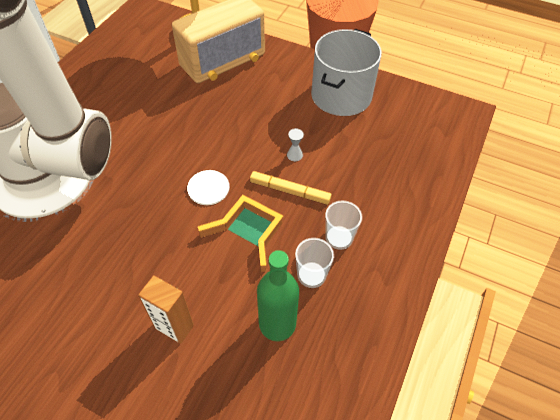

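The top view shows the box at about (388,240), with its felt side facing the gallery. The gallery is at (270,241) with its mouth towards the box. The scene view shows the domino lid facing away from the gallery. Next I'll zoom in to measure both.

```bash
cat > h.py <<'E'
import numpy as np, cv2
from bench import *
from scipy.optimize import least_squares
def proj(n,P):
    m=camera_model(n);K=np.array([[m["fx"],0,m["cx"]],[0,m["fy"],m["cy"]],[0,0,1]])
    return cv2.projectPoints(np.asarray(P,float).reshape(-1,3),m["rvec"],m["tvec"],K,None)[0].reshape(-1,2)
def ray(n,uv,z):
    m=camera_model(n);R=cv2.Rodrigues(m["rvec"])[0];c=-R.T@m["tvec"]
    d=R.T@np.array([(uv[0]-m["cx"])/m["fx"],(uv[1]-m["cy"])/m["fy"],1.])
    return c+d*(z-c[2])/d[2]
E
python3 - <<'E'
from h import *
a=cv2.imread("pics/top0.png");b=cv2.imread("pics/scene0.png")
f=lambda im,x,y,w,h,s:cv2.resize(im[y:y+h,x:x+w],None,fx=s,fy=s,interpolation=cv2.INTER_CUBIC)
A=f(a,245,200,70,85,6); B=f(a,365,210,50,57,6); C=f(b,190,185,110,90,5)
W=np.zeros((510,780,3),np.uint8);W[:,:420]=A;W[:342,440:740]=B
cv2.imwrite("pics/z1.png",W)
S=np.zeros((450,800,3),np.uint8);S[:,:550]=C;D=f(b,130,270,70,80,3.5);S[:280,555:800]=D
cv2.imwrite("pics/z2.png",S)
for n in("top","scene"):
    m=camera_model(n);R=cv2.Rodrigues(m["rvec"])[0];print(n,-R.T@m["tvec"])
for t in [(271,241),(388,240)]: print(ray("top",t,0.03))
E
```

```text
top [0.33494527 0.09319016 1.22589731]
scene [ 0.85022025 -0.44077613  0.98194696]
[0.53043142 0.09910716 0.03      ]
[ 0.50866817 -0.19995371  0.03      ]
```

View pics/z1.png

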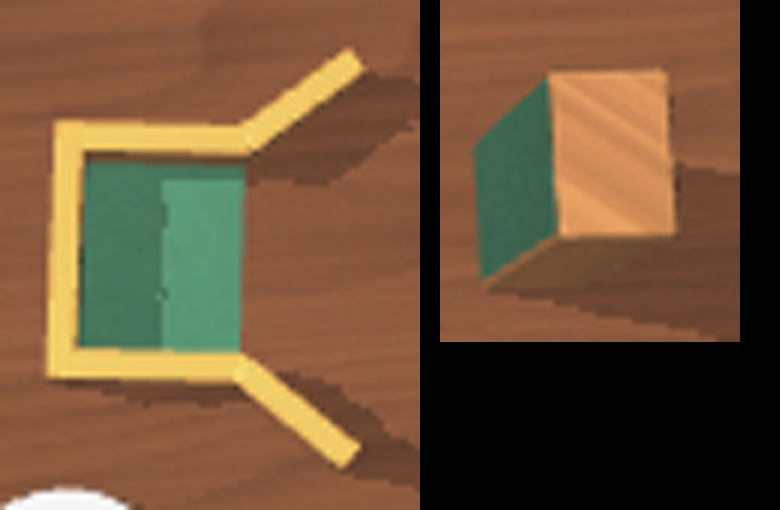

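View pics/z2.png

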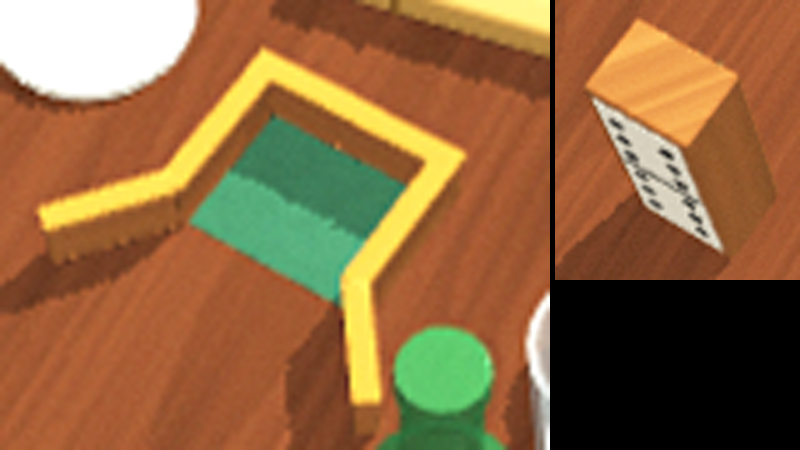

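The crops show the gallery's inner corners and the box's top and foot corners clearly. I'll fit both poses from these.

```bash
cat >> h.py <<'E'
def T2(p,L):  # planar pose
    L=np.asarray(L,float);c,s=np.cos(p[2]),np.sin(p[2])
    return np.c_[p[0]+c*L[:,0]-s*L[:,1],p[1]+s*L[:,0]+c*L[:,1],L[:,2]]
def fit(obs,p0):
    f=lambda p:np.concatenate([(proj(n,T2(p,[o[0] for o in ob]))-[o[1] for o in ob]).ravel() for n,ob in obs.items()])
    r=least_squares(f,p0,loss="soft_l1");return r.x,f(r.x)
E
python3 - <<'E'
from h import *
t=lambda x,y:((x+.5)/6-.5+245,(y+.5)/6-.5+200)
s=lambda x,y:((x+.5)/5-.5+190,(y+.5)/5-.5+185)
tb=lambda x,y:((x-440+.5)/6-.5+365,(y+.5)/6-.5+210)
sb=lambda x,y:((x-555+.5)/3.5-.5+130,(y+.5)/3.5-.5+270)
z=.031
# gallery x ~ +y world ; gallery y ~ -x world
g,r=fit({"top":[((0,-.043,z),t(84,152)),((0,.043,z),t(78,348)),((-.07,-.043,z),t(248,155)),((-.07,.043,z),t(240,353))],
 "scene":[((0,.043,z),s(272,85)),((0,-.043,z),s(424,162)),((-.07,.043,z),s(176,185)),((-.07,-.043,z),s(343,278))]},[.53,.13,1.57])
print("gal",g,np.round(r,1))
h=.16;a,b=.023,.033
ob={"top":[((a,-b,h),tb(548,75)),((-a,-b,h),tb(666,70)),((-a,b,h),tb(676,235)),((a,b,h),tb(558,237)),((a,b,0),tb(484,287)),((a,-b,0),tb(474,150))],
"scene":[((a,b,h),sb(638,20)),((a,-b,h),sb(737,75)),((-a,-b,h),sb(688,146)),((-a,b,h),sb(587,92)),((-a,-b,0),sb(723,254)),((a,-b,0),sb(776,196))]}
B,r=fit(ob,[.51,-.2,1.57]);print("box",B,np.round(r,1))
for k in ob: 
    x,r=fit({k:ob[k]},B);print(k,x)
c,s_=np.cos(g[2]),np.sin(g[2]);d=B[:2]-g[:2]
print("box in gallery",c*d[0]+s_*d[1],-s_*d[0]+c*d[1],np.degrees(B[2]-g[2]),np.degrees(g[2]))
for n,L in(("rum_bottle",0),("tumbler",0),("muddler",0),("coaster",0),("jigger",0)):
    for q in trace("top","tumbler_a" if n=="tumbler" else n)[:2]:
        p=ray("top",q["uv"],.02)[:2];d=p-g[:2];print(n,round(q["p"],2),p,"gal",c*d[0]+s_*d[1],-s_*d[0]+c*d[1])
E
```

```text
gal [0.53272299 0.13220127 1.45953209] [ 0.1 -0.3 -0.3  0.3 -0.1 -0.   0.3  0.3 -0.6 -0.9  0.5  0.4  0.8  0.6
 -0.4 -0.2]
box [ 0.50004258 -0.18239914  1.50910818] [ 0.  -0.9  0.3 -0.5  0.8  0.4  0.3  0.5 -0.7  1.  -0.6 -1.2 -0.9 -1.
  0.8 -0.2 -0.8  0.8 -2.4 -1.2  3.1  2.3  1.3 -0.4]
top [ 0.49986816 -0.18218598  1.50425438]
scene [ 0.50022991 -0.18270467  1.5167077 ]
box in gallery -0.31628374551959865 -0.002453267430199191 2.8405008518037955 83.6250286618606
rum_bottle 0.59 [ 0.71009213 -0.10283394] gal -0.21388772313420507 -0.20236946763116687
tumbler 0.82 [0.74173221 0.16001952] gal 0.05085353988269976 -0.20462801895144447
tumbler 0.77 [0.71675077 0.04206136] gal -0.06914904393746615 -0.1928985173094884
muddler 0.65 [0.55321942 0.23332686] gal 0.10277609594782969 -0.009141235648855314
coaster 0.73 [0.38479473 0.15001849] gal 0.0012818565019818914 0.14899188354238335
jigger 0.77 [0.53642693 0.3383839 ] gal 0.2053189659506934 0.019212414906229488
```

```bash
cat >> h.py <<'E'
from scipy.spatial.transform import Rotation as Ro
G=np.array([.53272,.13220,1.45953])
def delta(xy,z,yaw):
    "row from the measured pose to TCP (xy,z), tool down, tool x at world yaw"
    s=state();R=Ro.from_quat(s["ee_rot"]);p=np.array([*xy,z])
    Rt=Ro.from_matrix(np.array([[np.cos(yaw),np.sin(yaw),0],[np.sin(yaw),-np.cos(yaw),0],[0,0,-1]]).T.T)
    return np.round(R.inv().apply(p-s["position"])*100,2),np.round(np.degrees((R.inv()*Rt).as_rotvec()),1)
def gal(x,y): return T2(G,[[x,y,0]])[0,:2]
def ingal(p,g=G):
    d=np.asarray(p)[:2]-g[:2];c,s=np.cos(g[2]),np.sin(g[2]);return c*d[0]+s*d[1],-s*d[0]+c*d[1]
E
python3 - <<'E'
from h import *
print(delta((.4955,-.2563),.136,1.509))
E
python3 -m crank '[{"gripper":2.5,"dx":2,"dy":-1,"dz":0,"az":-4},{"gripper":2.5,"dx":6,"dy":-3,"dz":0,"az":-11},{"gripper":2.5,"dx":10,"dy":-5,"dz":0,"az":-18},{"gripper":2.5,"dx":14,"dy":-6.5,"dz":0,"az":-25},{"gripper":2.5,"dx":18,"dy":-8,"dz":0,"az":-32},{"gripper":2.5,"dx":22,"dy":-10,"dz":0,"az":-39},{"gripper":2.5,"dx":26,"dy":-12,"dz":0,"az":-46},{"gripper":2.5,"dx":30,"dy":-13.5,"dz":0,"az":-53},{"gripper":2.5,"dx":34,"dy":-15,"dz":0,"az":-60},{"gripper":2.5,"dx":38,"dy":-17,"dz":0,"az":-67},{"gripper":2.5,"dx":41,"dy":-18,"dz":0,"az":-72.6},{"gripper":2.5,"dx":42,"dy":-18.2,"dz":0,"az":-72.6}]'
python3 - <<'E'
from h import *
print(state()["position"],delta((.4955,-.2563),.136,1.509))
E
```

```text
(array([ 41.94, -18.21,   9.53]), array([  0. ,   0. , -72.6]))
[ 0.13222015 -0.53389727  0.23130908] (array([ 41.94, -18.21,   9.53]), array([  0. ,   0. , -72.6]))$[0]: bad value
```

```bash
python3 -m crank '[{"gripper":2.5,"dx":2,"dy":-1,"dz":0,"ax":0,"ay":0,"az":-4},{"gripper":2.5,"dx":6,"dy":-3,"dz":0,"ax":0,"ay":0,"az":-11},{"gripper":2.5,"dx":10,"dy":-5,"dz":0,"ax":0,"ay":0,"az":-18},{"gripper":2.5,"dx":14,"dy":-6.5,"dz":0,"ax":0,"ay":0,"az":-25},{"gripper":2.5,"dx":18,"dy":-8,"dz":0,"ax":0,"ay":0,"az":-32},{"gripper":2.5,"dx":22,"dy":-10,"dz":0,"ax":0,"ay":0,"az":-39},{"gripper":2.5,"dx":26,"dy":-12,"dz":0,"ax":0,"ay":0,"az":-46},{"gripper":2.5,"dx":30,"dy":-13.5,"dz":0,"ax":0,"ay":0,"az":-53},{"gripper":2.5,"dx":34,"dy":-15,"dz":0,"ax":0,"ay":0,"az":-60},{"gripper":2.5,"dx":38,"dy":-17,"dz":0,"ax":0,"ay":0,"az":-67},{"gripper":2.5,"dx":41,"dy":-18,"dz":0,"ax":0,"ay":0,"az":-72.6},{"gripper":2.5,"dx":42,"dy":-18.2,"dz":0,"ax":0,"ay":0,"az":-72.6}]'
python3 - <<'E'
from h import *
print(state()["position"],delta((.4955,-.2563),.136,1.509))
E
```

```text
time_s: 1.75
position: [0.4982, -0.2542, 0.2309]
ee_rot: [0.726, 0.687, 0.0, -0.0]
wrist_force: [-0.2, -0.5, -0.9]
finger_gap: 0.0249
gripper_force: 0.0
[ 0.49817529 -0.25423727  0.23087562] (array([-0.23, -0.26,  9.49]), array([-0. , -0. ,  0.4]))
```

```bash
python3 -m crank '[{"gripper":2.5,"dx":-0.2,"dy":-0.25,"dz":3,"ax":0,"ay":0,"az":0.4},{"gripper":2.5,"dx":-0.2,"dy":-0.25,"dz":6,"ax":0,"ay":0,"az":0.4},{"gripper":2.5,"dx":-0.2,"dy":-0.25,"dz":9,"ax":0,"ay":0,"az":0.4},{"gripper":2.5,"dx":0.5,"dy":-0.25,"dz":9.5,"ax":0,"ay":0,"az":0.4},{"gripper":2.5,"dx":1.5,"dy":-0.25,"dz":9.5,"ax":0,"ay":0,"az":0.4},{"gripper":2.5,"dx":2.5,"dy":-0.25,"dz":9.5,"ax":0,"ay":0,"az":0.4},{"gripper":2.5,"dx":3.0,"dy":-0.25,"dz":9.5,"ax":0,"ay":0,"az":0.4}]'
python3 - <<'E'
from h import *
cv2.imwrite("pics/s1.png",camera("scene"))
print(state()["position"],delta((.4955,-.2563),.136,1.509))
E
```

```text
time_s: 2.45
position: [0.4962, -0.2253, 0.1383]
ee_rot: [0.731, 0.683, 0.001, 0.001]
wrist_force: [-0.8, 0.3, 0.7]
finger_gap: 0.025
gripper_force: 0.0
[ 0.49623151 -0.22497689  0.13806403] (array([-3.13,  0.14,  0.21]), array([ 0.1,  0. , -0.3]))
```

View pics/s1.png

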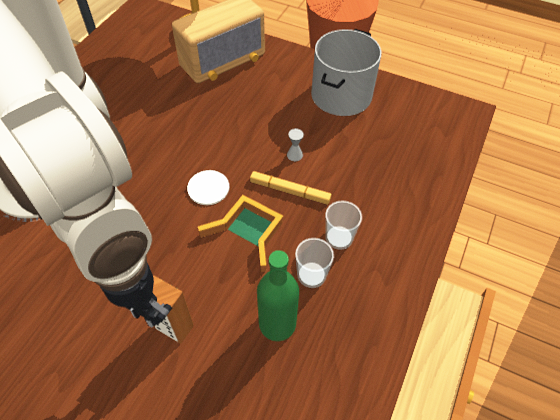

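The fingers are just behind the upper lid at about (155,300), still clear of it. Next I tip the box gently.

```bash
python3 -m crank '[{"gripper":2.5,"dx":0.6,"dy":0.1,"dz":0,"ax":0,"ay":0,"az":0},{"gripper":2.5,"dx":1.2,"dy":0.1,"dz":0,"ax":0,"ay":0,"az":0},{"gripper":2.5,"dx":1.8,"dy":0.1,"dz":0,"ax":0,"ay":0,"az":0},{"gripper":2.5,"dx":2.4,"dy":0.1,"dz":0,"ax":0,"ay":0,"az":0},{"gripper":2.5,"dx":3.0,"dy":0.1,"dz":0,"ax":0,"ay":0,"az":0},{"gripper":2.5,"dx":3.6,"dy":0.1,"dz":0,"ax":0,"ay":0,"az":0},{"gripper":2.5,"dx":4.2,"dy":0.1,"dz":0,"ax":0,"ay":0,"az":0},{"gripper":2.5,"dx":4.7,"dy":0.1,"dz":0,"ax":0,"ay":0,"az":0},{"gripper":2.5,"dx":5.2,"dy":0.1,"dz":0,"ax":0,"ay":0,"az":0},{"gripper":2.5,"dx":5.6,"dy":0.1,"dz":0,"ax":0,"ay":0,"az":0},{"gripper":2.5,"dx":5.6,"dy":0.1,"dz":0,"ax":0,"ay":0,"az":0},{"gripper":2.5,"dx":5.6,"dy":0.1,"dz":0,"ax":0,"ay":0,"az":0}]'
python3 -m crank '[{"gripper":2.5,"dx":-1,"dy":0,"dz":0,"ax":0,"ay":0,"az":0},{"gripper":2.5,"dx":-4,"dy":0,"dz":0,"ax":0,"ay":0,"az":0},{"gripper":2.5,"dx":-8,"dy":0,"dz":0,"ax":0,"ay":0,"az":0},{"gripper":2.5,"dx":-12,"dy":0,"dz":0,"ax":0,"ay":0,"az":0},{"gripper":2.5,"dx":-15,"dy":0,"dz":0,"ax":0,"ay":0,"az":0},{"gripper":2.5,"dx":-16,"dy":0,"dz":0,"ax":0,"ay":0,"az":0}]'
python3 - <<'E'
from h import *
a=camera("scene")[180:380,90:350];b=camera("top")[180:300,230:430]
W=np.zeros((600,780,3),np.uint8);W[:]=0
f=lambda i,s:cv2.resize(i,None,fx=s,fy=s,interpolation=cv2.INTER_CUBIC)
a=f(a,1.5);W[:300,:390]=a;b=f(b,2);W[:240,380:780]=b
W=np.zeros((600,800,3),np.uint8)
cs=f(camera("scene")[190:340,110:310],2);ct=f(camera("top")[190:290,240:440],3)
W[:300,:400]=cs;W[300:600,:600]=ct
cv2.imwrite("pics/z3.png",W)
s=state();print(s["position"],s["time_s"])
E
```

```text
time_s: 3.7
position: [0.5003, -0.1703, 0.1363]
ee_rot: [0.731, 0.683, -0.0, 0.0]
wrist_force: [-0.6, 0.7, 0.2]
finger_gap: 0.0249
gripper_force: 0.0
time_s: 4.3
position: [0.4885, -0.3332, 0.1358]
ee_rot: [0.732, 0.682, -0.0, -0.0]
wrist_force: [-0.7, -0.6, 0.1]
finger_gap: 0.0254
gripper_force: 0.0
[ 0.48931883 -0.3295604   0.13615937] 4.5
```

View pics/z3.png

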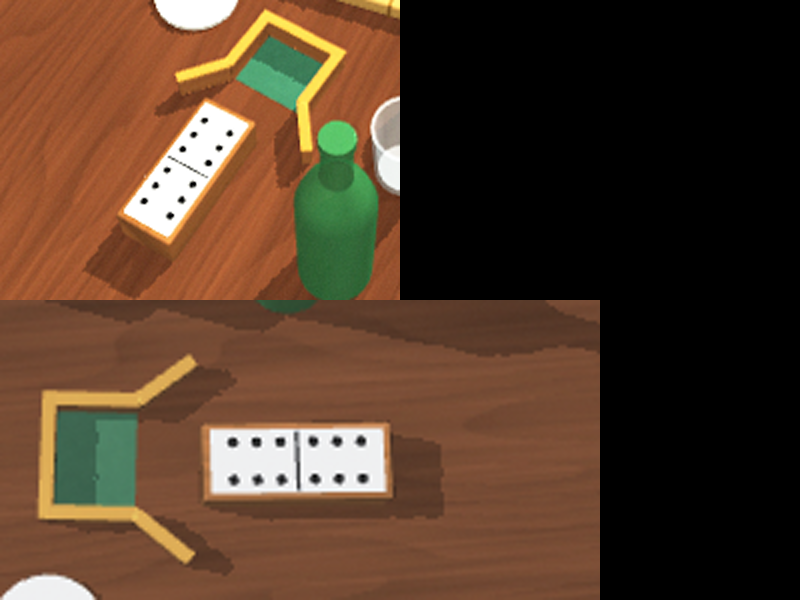

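The box lies flat, lid up. In the top crop its corners are at (202,425), (388,423), (391,497) and (205,499), with the head at the gallery mouth. Now I fit its pose.

```bash
python3 - <<'E'
from h import *
t=lambda x,y:((x+.5)/3-.5+240,(y-300+.5)/3-.5+190)
s=lambda x,y:((x+.5)/2-.5+110,(y+.5)/2-.5+190)
z=.046;a,b=.08,.033
ob={"top":[((a,-b,z),t(202,425)),((-a,-b,z),t(388,423)),((-a,b,z),t(391,497)),((a,b,z),t(205,499))],
"scene":[((a,b,z),s(207,100)),((a,-b,z),s(255,125)),((-a,-b,z),s(170,244)),((-a,b,z),s(120,212))]}
B,r=fit(ob,[.51,-.06,1.5]);print(B,np.round(r,1),"gal",ingal(B),np.degrees(B[2]-G[2]))
foot=T2(B,[[-.08,0,0]])[0];print("foot",foot,ingal(foot))
yb=gal(-.36,ingal(foot)[1]+.001)
print(yb,delta(gal(-.34,ingal(foot)[1]),.022,G[2]),gal(-.171,0))
E
```

```text
[ 0.5093149  -0.06968025  1.49485292] [-0.7 -1.2  0.2 -0.8  0.5  0.4 -1.2  0.1 -0.5 -2.1  1.3 -1.1 -0.4  0.8
 -2.4  1. ] gal (np.float64(-0.2032307119332184), np.float64(0.0008442117441884375)) 2.023854039597892
foot [ 0.50324527 -0.14944967  0.        ] (np.float64(-0.28318080878485447), np.float64(-0.0019810339821192922))
[ 0.49372169 -0.22568279] (array([12.38, -0.08, 11.42]), array([-0. , -0. ,  2.5])) [ 0.51373269 -0.03774258]
```

```bash
python3 -m crank '[{"gripper":2.5,"dx":1,"dy":-0.1,"dz":3,"ax":0,"ay":0,"az":2.5},{"gripper":2.5,"dx":3,"dy":-0.1,"dz":7,"ax":0,"ay":0,"az":2.5},{"gripper":2.5,"dx":6,"dy":-0.1,"dz":10.5,"ax":0,"ay":0,"az":2.5},{"gripper":2.5,"dx":9,"dy":-0.1,"dz":11.4,"ax":0,"ay":0,"az":2.5},{"gripper":2.5,"dx":12,"dy":-0.1,"dz":11.4,"ax":0,"ay":0,"az":2.5},{"gripper":2.5,"dx":14,"dy":-0.1,"dz":11.4,"ax":0,"ay":0,"az":2.5},{"gripper":2.5,"dx":15,"dy":-0.1,"dz":11.4,"ax":0,"ay":0,"az":2.5},{"gripper":2.5,"dx":15,"dy":-0.1,"dz":11.4,"ax":0,"ay":0,"az":2.5}]'
python3 - <<'E'
from h import *
s=state();print(s["position"],ingal(s["position"]),delta(gal(-.171,0),.022,G[2]))
E
```

```text
time_s: 5.3
position: [0.4989, -0.1786, 0.0227]
ee_rot: [0.744, 0.668, 0.0, 0.0]
wrist_force: [-0.0, -0.3, 0.3]
finger_gap: 0.0251
gripper_force: 0.0
[ 0.49885405 -0.17864918  0.02267409] (np.float64(-0.31268735178685625), np.float64(-0.0008591911692671442)) (array([14.17, -0.05,  0.07]), array([0. , 0. , 0.1]))
```

```bash
python3 -m crank '[{"gripper":2.5,"dx":0.7,"dy":0,"dz":0,"ax":0,"ay":0,"az":0},{"gripper":2.5,"dx":1.4,"dy":0,"dz":0,"ax":0,"ay":0,"az":0},{"gripper":2.5,"dx":2.1,"dy":0,"dz":0,"ax":0,"ay":0,"az":0},{"gripper":2.5,"dx":2.9,"dy":0,"dz":0,"ax":0,"ay":0,"az":0},{"gripper":2.5,"dx":3.7,"dy":0,"dz":0,"ax":0,"ay":0,"az":0},{"gripper":2.5,"dx":4.5,"dy":0,"dz":0,"ax":0,"ay":0,"az":0},{"gripper":2.5,"dx":5.3,"dy":0,"dz":0,"ax":0,"ay":0,"az":0},{"gripper":2.5,"dx":6.1,"dy":0,"dz":0,"ax":0,"ay":0,"az":0},{"gripper":2.5,"dx":6.9,"dy":0,"dz":0,"ax":0,"ay":0,"az":0},{"gripper":2.5,"dx":7.7,"dy":0,"dz":0,"ax":0,"ay":0,"az":0},{"gripper":2.5,"dx":8.4,"dy":0,"dz":0,"ax":0,"ay":0,"az":0},{"gripper":2.5,"dx":9,"dy":0,"dz":0,"ax":0,"ay":0,"az":0}]'
python3 - <<'E'
from h import *
f=lambda i,s:cv2.resize(i,None,fx=s,fy=s,interpolation=cv2.INTER_CUBIC)
W=np.zeros((600,800,3),np.uint8)
W[:300,:400]=f(camera("scene")[180:330,130:330],2);W[300:600,:600]=f(camera("top")[190:290,240:440],3)
cv2.imwrite("pics/z4.png",W)
s=state();print(s["position"],ingal(s["position"]),delta(gal(-.171,0),.022,G[2]))
E
```

```text
time_s: 6.5
position: [0.5087, -0.0902, 0.0223]
ee_rot: [0.745, 0.667, -0.0, -0.0]
wrist_force: [-0.4, -4.3, 1.7]
finger_gap: 0.025
gripper_force: 1.9
[ 0.50869196 -0.0897116   0.02223298] (np.float64(-0.2232073584074294), np.float64(-0.0007609199234322149)) (array([ 5.22, -0.07,  0.03]), array([-0. , -0.1,  0. ]))
```

View pics/z4.png

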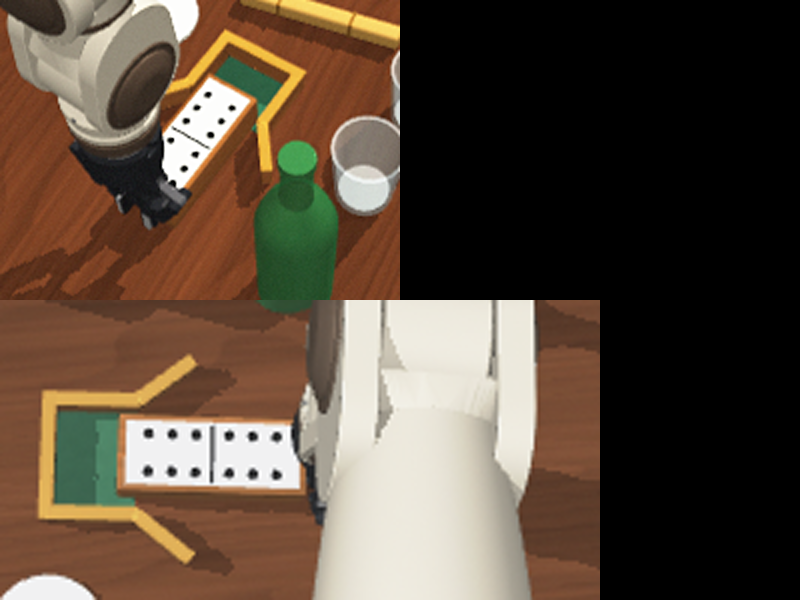

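The head is between the rails, straight and with clearance on both sides. I'll push on, slowing near the stop.

```bash
python3 -m crank '[{"gripper":2.5,"dx":0.6,"dy":0,"dz":0,"ax":0,"ay":0,"az":0},{"gripper":2.5,"dx":1.3,"dy":0,"dz":0,"ax":0,"ay":0,"az":0},{"gripper":2.5,"dx":2.0,"dy":0,"dz":0,"ax":0,"ay":0,"az":0},{"gripper":2.5,"dx":2.7,"dy":0,"dz":0,"ax":0,"ay":0,"az":0},{"gripper":2.5,"dx":3.3,"dy":0,"dz":0,"ax":0,"ay":0,"az":0},{"gripper":2.5,"dx":3.8,"dy":0,"dz":0,"ax":0,"ay":0,"az":0},{"gripper":2.5,"dx":4.2,"dy":0,"dz":0,"ax":0,"ay":0,"az":0},{"gripper":2.5,"dx":4.5,"dy":0,"dz":0,"ax":0,"ay":0,"az":0},{"gripper":2.5,"dx":4.7,"dy":0,"dz":0,"ax":0,"ay":0,"az":0},{"gripper":2.5,"dx":4.8,"dy":0,"dz":0,"ax":0,"ay":0,"az":0}]'
python3 -m crank '[{"gripper":2.5,"dx":0.1,"dy":0,"dz":0,"ax":0,"ay":0,"az":0},{"gripper":2.5,"dx":0.2,"dy":0,"dz":0,"ax":0,"ay":0,"az":0},{"gripper":2.5,"dx":0.2,"dy":0,"dz":0,"ax":0,"ay":0,"az":0}]'
python3 - <<'E'
from h import *
s=state();print(ingal(s["position"]),s["wrist_force"])
E
```

```text
time_s: 7.6
position: [0.514, -0.043, 0.0223]
ee_rot: [0.745, 0.667, -0.0, -0.0]
wrist_force: [-0.5, -4.1, 0.4]
finger_gap: 0.025
gripper_force: 1.7
time_s: 7.9
position: [0.5142, -0.041, 0.0223]
ee_rot: [0.745, 0.667, 0.0, -0.0]
wrist_force: [-0.3, -1.9, 0.4]
finger_gap: 0.025
gripper_force: 1.2
(np.float64(-0.17419708760835903), np.float64(-0.0008138356149192567)) [-0.31552953 -1.94707227  0.35061731]
```

Not yet at the stop, since the force is still only sliding friction. I'll creep forward in small steps.

```bash
python3 -m crank '[{"gripper":2.5,"dx":0.1,"dy":0,"dz":0,"ax":0,"ay":0,"az":0},{"gripper":2.5,"dx":0.2,"dy":0,"dz":0,"ax":0,"ay":0,"az":0},{"gripper":2.5,"dx":0.25,"dy":0,"dz":0,"ax":0,"ay":0,"az":0}]'
python3 -m crank '[{"gripper":2.5,"dx":0.08,"dy":0,"dz":0,"ax":0,"ay":0,"az":0},{"gripper":2.5,"dx":0.15,"dy":0,"dz":0,"ax":0,"ay":0,"az":0}]'
```

```text
time_s: 8.2
position: [0.5144, -0.0386, 0.0222]
ee_rot: [0.745, 0.667, -0.0, -0.0]
wrist_force: [0.1, -2.8, -0.1]
finger_gap: 0.0252
gripper_force: 1.6
time_s: 8.4
position: [0.5146, -0.0371, 0.0223]
ee_rot: [0.745, 0.667, -0.0, -0.0]
wrist_force: [-0.5, -4.0, -0.6]
finger_gap: 0.0249
gripper_force: 1.6
```

```bash
for i in 1 ; do python3 -m crank '[{"gripper":2.5,"dx":0.1,"dy":0,"dz":0,"ax":0,"ay":0,"az":0},{"gripper":2.5,"dx":0.15,"dy":0,"dz":0,"ax":0,"ay":0,"az":0}]'; done
python3 -m crank '[{"gripper":2.5,"dx":0.1,"dy":0,"dz":0,"ax":0,"ay":0,"az":0},{"gripper":2.5,"dx":0.15,"dy":0,"dz":0,"ax":0,"ay":0,"az":0}]'
python3 - <<'E'
from h import *
f=lambda i,s:cv2.resize(i,None,fx=s,fy=s,interpolation=cv2.INTER_CUBIC)
W=np.zeros((600,800,3),np.uint8)
W[:300,:400]=f(camera("scene")[190:265,200:300],4);W[300:600,:600]=f(camera("top")[205:280,245:395],4)
cv2.imwrite("pics/z5.png",W)
s=state();print(ingal(s["position"]),s["wrist_force"])
E
```

```text
time_s: 8.6
position: [0.5148, -0.0361, 0.0223]
ee_rot: [0.745, 0.667, -0.001, 0.0]
wrist_force: [0.2, -8.6, -0.3]
finger_gap: 0.0252
gripper_force: 4.2
time_s: 8.8
position: [0.5151, -0.0361, 0.0224]
ee_rot: [0.746, 0.666, -0.001, 0.002]
wrist_force: [-0.1, -17.1, -0.7]
finger_gap: 0.0252
gripper_force: 8.5
(np.float64(-0.16918077377168073), np.float64(-0.0011247850788921251)) [  0.0361838  -15.03900983  -0.6061097 ]
```

View pics/z5.png

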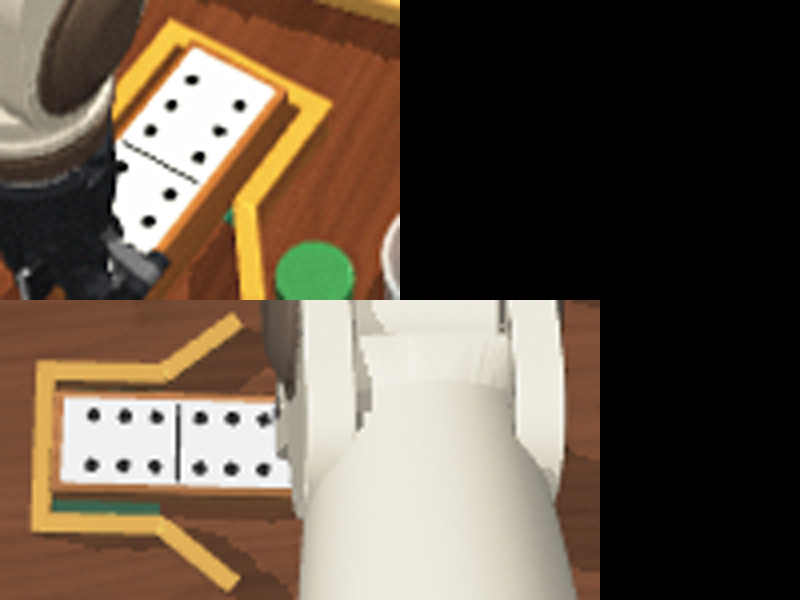

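The head is flush with the end stop. The force rose from 4 to 17 N with no further movement, so the box is home. Now I back away and lift clear.

```bash
python3 -m crank '[{"gripper":2.5,"dx":-0.5,"dy":0,"dz":0,"ax":0,"ay":0,"az":0},{"gripper":2.5,"dx":-2,"dy":0,"dz":0,"ax":0,"ay":0,"az":0},{"gripper":2.5,"dx":-5,"dy":0,"dz":0,"ax":0,"ay":0,"az":0},{"gripper":2.5,"dx":-9,"dy":0,"dz":0,"ax":0,"ay":0,"az":0},{"gripper":2.5,"dx":-13,"dy":0,"dz":-2,"ax":0,"ay":0,"az":0},{"gripper":2.5,"dx":-17,"dy":0,"dz":-6,"ax":0,"ay":0,"az":0},{"gripper":2.5,"dx":-20,"dy":0,"dz":-10,"ax":0,"ay":0,"az":0},{"gripper":2.5,"dx":-22,"dy":0,"dz":-13,"ax":0,"ay":0,"az":0},{"gripper":2.5,"dx":-22,"dy":0,"dz":-14,"ax":0,"ay":0,"az":0},{"gripper":2.5,"dx":-22,"dy":0,"dz":-14,"ax":0,"ay":0,"az":0},{"gripper":2.5,"dx":-22,"dy":0,"dz":-14,"ax":0,"ay":0,"az":0}]'
python3 - <<'E'
from h import *
f=lambda i,s:cv2.resize(i,None,fx=s,fy=s,interpolation=cv2.INTER_CUBIC)
W=np.zeros((600,800,3),np.uint8)
W[:300,:540]=f(camera("scene")[150:300,140:410],2);W[300:600,:600]=f(camera("top")[195:295,205:405],3)
cv2.imwrite("pics/z6.png",W)
E
```

```text
time_s: 10.0
position: [0.4902, -0.2523, 0.161]
ee_rot: [0.745, 0.667, -0.0, -0.001]
wrist_force: [-0.3, 0.6, -1.1]
finger_gap: 0.0249
gripper_force: 0.0
```

View pics/z6.png

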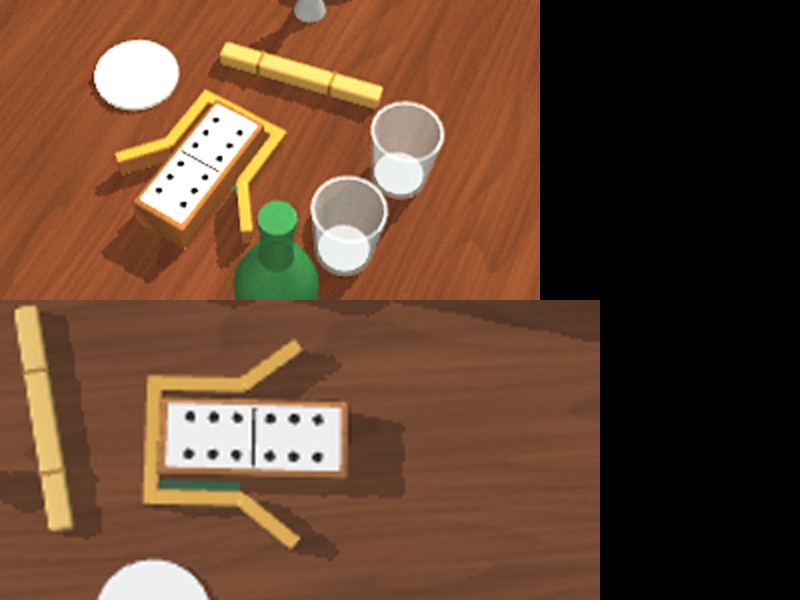

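The box is home, lid up, head against the stop at about (160,435) in the top crop. Everything in view is undisturbed and the arm is clear.

```bash
python3 -c "from bench import *; print(hand_in())"
```

```text
the job is handed in; nothing more can be done
None
```

The domino box was tipped over by pushing and now lies lid up between the gallery's rails, head against the end stop; the arm is clear, nothing else was touched, and the job was handed in at about 10 s.

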